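# Move a gas filter cartridge from the bake-out stand to the instrument's filter dock

## Task

The grey gas filter cartridge is snapped into the finned bake-out stand. Squeeze its sprung tab in and, keeping it squeezed, draw the cartridge straight up out of the stand without forcing the latch; then lower it into the empty white filter dock, tab on the dock's nosed side, and press it gently home against the sprung seal until the tab snaps out and locks it. Do not ram or wrench either housing, and leave the beaker, the vial and the mouse alone.

Things in the scene. Friction and masses are not known exactly. Their poses are not given: they have to be found in the camera images.
- cartridge_center (a point): Centre (half-way up) of the grey filter cartridge: upright box 50 (x) by 30 (y) by 105 (z) mm, about 0.2 kg, z up, sprung snap tab in the middle of its +y side, plain face at y = -15 mm. More than 48 mm above the underside the shoulders beside the tab reach only y = +12 mm. Starts latched in the stand, axes along the stand's, underside 20 mm above the table.
- tab_pad (a point): Middle of the outer face of the tab's ridged finger pad (24 wide, 46 mm high), 22 mm higher than the cartridge's centre and at y = +20 mm from it with the tab out. The grip from the plain face to the pad is 35 mm wide, 29 mm with the tab fully in.
- tab_hook (a point): Top outer edge of the hook at the foot of the tab, 14 mm above the cartridge's underside, at y = +20 mm with the tab out. The hook is bevelled below.
- tab (a joint): Travel of the snap tab into the cartridge, m: 0 = sprung out, 0.006 = fully in. About 3 N starts it, 6 N holds it fully in. At 0.0055 and more the hook is clear of the latch edges. Pressed in by the well's wall alone it reads about 0.002 to 0.005; 0 inside a well means the hook is out under the latch edge.
- bay: Finned bare-metal bake-out stand, fixed; origin at the table under the centre of its well, z up. Block 88 (x) by 84 (y) by 60 mm, fins to x = +-56 mm, foot 124 by 92 mm. Well 53.2 by 33 mm, 40 mm deep. A nose (30 mm wide, 10 mm out) on the +y side marks the latch side. The latched cartridge can rise only about 1.5 mm.
- dock: White filter dock, fixed; origin at the table under the centre of its well, z up. Block 88 (x) by 84 (y) by 60 mm on a steel plate; brass fittings and a gauge at +x, under 45 mm high. Well 53.2 by 33 mm with a 4 mm bevel round the mouth. A sprung seal seat lies at the bottom. The cartridge goes in with its axes along the dock's.
- dock_nose (a point): Outer top edge of the nose (30 mm wide, 10 mm out) on the dock's +y side, which marks the latch side. The tab can spring out only with the cartridge at the locked height or lower; let go, it rises on the seat until the hook catches. Either hold the tab in while pressing down, or push on the cartridge's top: the bevelled hook then rides in by itself.
- dock_mouth (a point): Centre of the dock's well at rim height, 60 mm above the table. Seat and latch heights are set differently on each dock and not measured: locked, the cartridge's underside is 33 to 47 mm below this point. The seat meets it 2 mm above the locked height with 4 N, yields slowly at 1.2 N per mm, and stops solid 1.5 mm below the locked height.
- bay_mouth (a point): Centre of the stand's well at rim height, 60 mm above the table; axes as bay.
- beaker: Bystander: glass beaker, 60 mm wide, 65 mm high, origin under its centre.
- vial: Bystander: small amber vial, 28 mm wide, 55 mm high, origin under its centre.
- mouse: Bystander: grey computer mouse, 100 by 60 by 30 mm, origin under its centre.
Things that resemble listed ones, but are neither listed nor needed, are in the scene too. Leave any purple look-alike of the dock alone. Leave any purple or turquoise look-alike of the part that bears cartridge_center alone.

How it is judged:
By the outcome, as a careful person would: the job done as asked, in the order asked, and still so for the second after the job is handed in, with the robot touching nothing.
It also fails if it takes over 51 s, if anything falls off the work surface, if the arm or the gripper's body presses on something with over 40 N, if the wrist force passes 120 N, or if a joint passes its speed limit or range.

## Robot

A 7-joint arm with a two-finger parallel gripper is mounted at the origin on the work surface. World frame = base frame: x ahead of the robot, y to its left, z up, the work surface at z = 0. Lengths are in m, angles in degrees, forces in N, time in s.
With the tool pointing down it reaches from about 0.425 to 0.825 m from the base axis. Payload 3.6 kg.
Tool frame: the origin (TCP) lies midway between the tips of the shut fingers; the grasp point (between the pads) lies 19 mm behind it; z points along the fingers, x is the direction in which the jaws open and shut, and the axes are right-handed (so a half turn about z gives the same grasp; the last joint's range is limited). The gripper opens to 85 mm and grips with 20 to 120 N. Pads are 22 mm wide; open, the fingers measure 114 mm over their backs; the gripper's body (76 mm by 85 mm) begins 54 mm behind the grasp point. The pads swing forward as they close: fully open they stand 13 mm farther back than shut.
Start: joints at [74.972, 35.231, -0.722, 81.555, 0.464, 63.22, -2.315], TCP at [0.152, -0.632, 0.231] pointing down, gripper open.
Joint ranges: [-178.69, 178.69], [-17.37, 117.87], [-77.05, 75.6], [15.02, 138.74], [-78.02, 258.01], [0.78, 113.62], [-162.83, 162.83]. Speed limits (degrees/s): [159.86, 159.86, 180, 180, 180, 180, 180].

## Interface

Orientations are given as a 3x3 rotation matrix whose columns are the frame's x, y, z axes.
In Python, from station import * gives the robot as it stands. The module is installed in compiled form; this text tells all that it offers.
- The arm moves only by the shell command python3 -m inch 'ROWS'. ROWS is JSON, a list of rows, each a list of 5 numbers: the closure, from 0 (fully open) to 1 (shut), then the shift along the tool's x, y, z in cm, then the turn about the tool's z in degrees. A call has exactly 8 rows; each row is the pose to reach, as a shift and turn from the pose commanded when the call began, along the tool's axes at that moment; what a row does not reach only later rows make up. A row lasts 1/8 s, in which the tool goes at most 62.5 mm and 10.7 degrees, less where a joint would pass 70% of its speed; a pose out of reach is approached as far as the arm can. A call with a gripper value outside its range is refused whole. The fingers move at their own pace and stop on an object; the grip force is fixed at half the most. Time passes only in rows, so rows that repeat a pose let the fingers close, or fill a call up. It gives the time, the measured TCP pose, the force and the opening at its end, in the units of the state.
- read_state(): the state, without advancing time (a new reading comes with each control period).
- get_image(name): name is "side" or "top" or "wrist"; returns a dict with "frame" (480x640x3 uint8, blue, green, red), "fx", "fy", "cx", "cy" (pixels), "origin" and "rotation" of the camera in the world. Camera axes: x right, y down, z forward; pixel columns grow to the right and rows downward; lengths in m; the calibration is good to about 2 mm. The wrist camera is an equidistant fisheye: a pixel r from the principal point sees the ray r / f radians off the axis. A picture is of the moment at which its call begins. There is no depth.
- finish_job(): hands the job in, once; it reports no verdict.
The state is a dict: "t": time; "qpos": joint angles; "qd": joint speeds; "tau": joint torques, N m; "position": TCP position; "orientation": TCP orientation; "contact_force": force on the tool from outside, world axes, zero at the start; "wrist_torque": the same for the moment, N m; "width": opening from 0.0 (shut) to 1.0 (fully open).
Only numpy, scipy, OpenCV 4.12 (cv2) and the standard library are available. Lean on these libraries where they do the work, as an engineer would, in place of code of your own. Each camera call takes 0.05 s, during which the arm holds its last target.

## Working session

There is one attempt and no reset: what is moved stays moved. The work goes in short steps, Python scripts to look and compute and a shell command to move; the robot and the scene stay as the last step left them, time stands still between calls to the robot, and variables do not carry over. Pictures are saved under pics/ and viewed, and the job is handed in when it is done.

```bash
mkdir -p pics
python3 - <<'E'
from station import *
import cv2,numpy as np
s=read_state();print(s['t'],s['position'],np.round(s['orientation'],3).tolist(),s['width'],s['contact_force'])
for n in ["side","top","wrist"]:
    d=get_image(n);cv2.imwrite(f"pics/{n}0.png",d["frame"])
    print(n,d["fx"],d["fy"],d["cx"],d["cy"],np.round(d["origin"],4).tolist(),np.round(d["rotation"],4).tolist())
E
```

```text
0.0 [ 0.15168042 -0.63126673  0.23012067] [[0.234, -0.972, -0.001], [-0.972, -0.234, 0.003], [-0.003, 0.0, -1.0]] 0.9995276545862671 [-0.64666569  0.71156854  0.0373179 ]
side 583.0487166923518 583.0487166923518 312.96425673316287 251.1224054791077 [0.1913, -0.6916, 0.7595] [[0.9262, -0.2325, 0.2969], [-0.377, -0.5856, 0.7176], [0.007, -0.7766, -0.63]]
top 592.3889767968266 592.3889767968266 318.32982874782095 237.89391954838044 [0.299, 0.0428, 1.3566] [[0.0087, -0.9834, 0.1813], [-0.9997, -0.0047, 0.0227], [-0.0215, -0.1814, -0.9832]]
wrist 371.64829954431775 371.64829954431775 316.6844302257621 242.21891453550626 [0.2279, -0.6138, 0.373] [[0.2322, -0.9262, -0.2972], [-0.9727, -0.2218, -0.0688], [-0.0022, 0.305, -0.9523]]
```

View pics/side0.png

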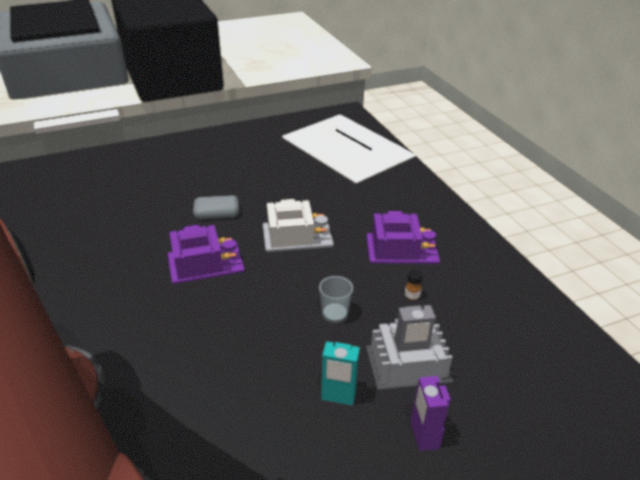

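View pics/top0.png

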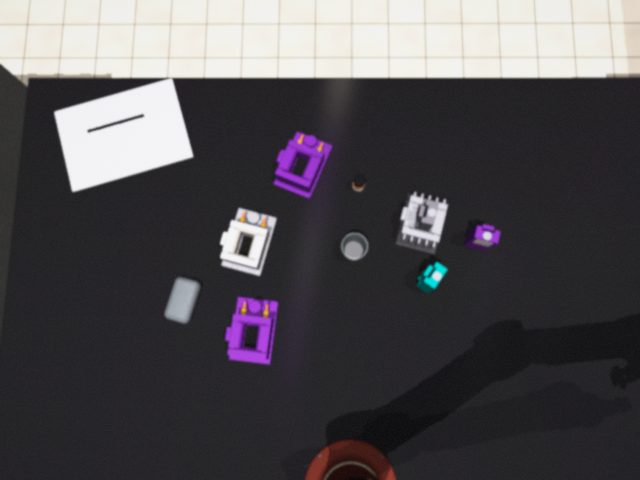

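View pics/wrist0.png

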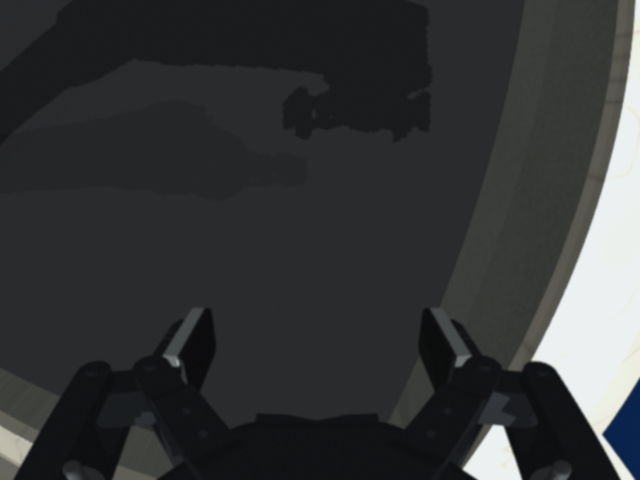

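```bash
cat > h.py <<'E'
import numpy as np, cv2
from station import *
def ray(d,u,v):
    r=np.array([(u-d["cx"])/d["fx"],(v-d["cy"])/d["fy"],1.0]);return np.array(d["rotation"])@r
def plane(d,u,v,z):
    r=ray(d,u,v);o=np.array(d["origin"]);return o+r*(z-o[2])/r[2]
def wray(d,u,v):
    a=np.array([u-d["cx"],v-d["cy"]])/d["fx"];t=np.linalg.norm(a)
    r=np.array([*(a/t*np.sin(t)),np.cos(t)]) if t>0 else np.array([0,0,1.]);return np.array(d["rotation"])@r
def wplane(d,u,v,z):
    r=wray(d,u,v);o=np.array(d["origin"]);return o+r*(z-o[2])/r[2]
def wproj(d,p):
    c=np.array(d["rotation"]).T@(np.array(p)-d["origin"]);t=np.arctan2(np.hypot(c[0],c[1]),c[2]);n=np.hypot(c[0],c[1])
    return d["cx"]+d["fx"]*t*c[0]/n,d["cy"]+d["fx"]*t*c[1]/n
E
python3 - <<'E'
import cv2,numpy as np
t=cv2.imread("pics/top0.png");s=cv2.imread("pics/side0.png")
a=cv2.resize(t[175:265,385:475],(400,400),interpolation=cv2.INTER_CUBIC);b=cv2.resize(t[195:285,205:295],(400,400),interpolation=cv2.INTER_CUBIC)
cv2.imwrite("pics/tz.png",np.hstack([a,b]))
a=cv2.resize(s[290:400,350:470],(400,367),interpolation=cv2.INTER_CUBIC);b=cv2.resize(s[170:280,240:360],(400,367),interpolation=cv2.INTER_CUBIC)
cv2.imwrite("pics/sz.png",np.hstack([a,b]))
E
```

```text
(no output)
```

View pics/tz.png

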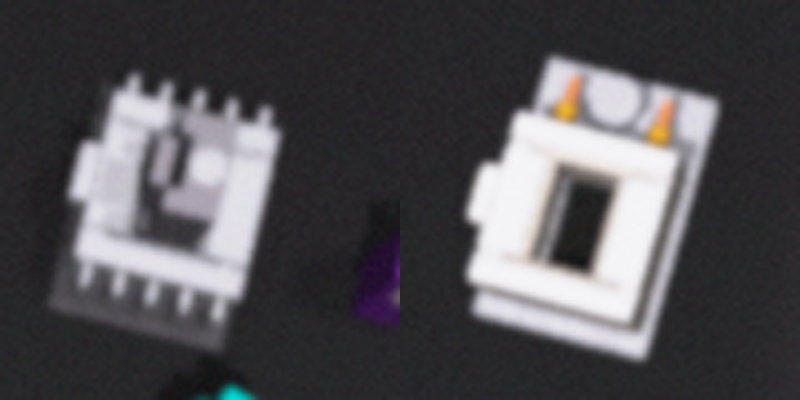

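View pics/sz.png

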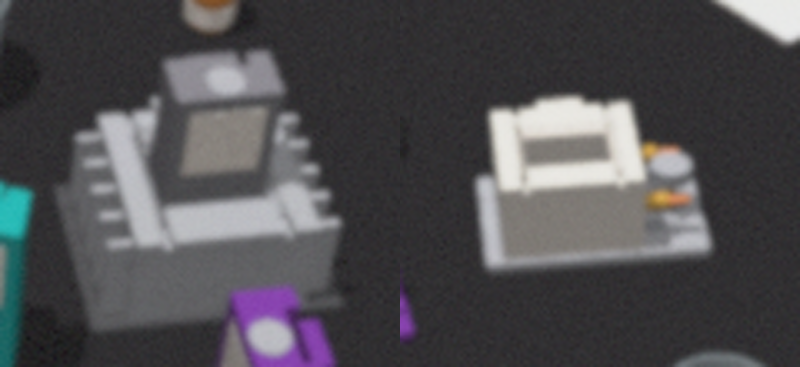

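Run:
```python
from h import *
d=get_image("top");s=get_image("side");print(read_state()['t'])
k=90/400
def quad(c,z):
    P=np.array([plane(d,u,v,z)[:2] for u,v in c])
    print("cen",P.mean(0),"ang x",np.degrees(np.arctan2(*(P[0]-P[3])[::-1])),np.degrees(np.arctan2(*(P[1]-P[2])[::-1])),"ang y",np.degrees(np.arctan2(*(P[0]-P[1])[::-1]))-90,np.degrees(np.arctan2(*(P[3]-P[2])[::-1]))-90,"sides",np.linalg.norm(P[0]-P[3]),np.linalg.norm(P[0]-P[1]))
quad([(385+x*k,175+y*k) for x,y in [(112,92),(280,130),(240,298),(75,258)]],.06)
quad([(205+(x-400)*k,195+y*k) for x,y in [(522,112),(682,152),(632,325),(470,278)]],.06)
quad([(205+(x-400+400)*k,195+y*k) for x,y in [(160,160),(222,172),(190,280),(130,262)]],.06)
for n,u,v,z in [("vial",359,184,.0275),("beaker",354,246,.03),("mouse",183,300,.015),("turq",433,274,.05),("purp",485,237,.05),("pdock",302,163,.06),("pdock2",252,330,.06)]:print(n,plane(d,u,v,z))
# cartridge top white circle: top crop (208,165); side crop (226,80)
print(plane(d,385+208*k,175+165*k,.125),plane(s,350+226*.3,290+80*.3,.125))
```

```text
0.25
cen [ 0.58287253 -0.16434768] ang x -13.214180165228498 -14.640745044202449 ang y -13.047523488624023 -13.71633988590176 sides 0.08793574389250412 0.0862086735005952
cen [0.52426939 0.23672359] ang x -15.21670620834088 -14.559761774381588 ang y -13.951505446368799 -15.821824417446194 sides 0.08798626317181814 0.08398574830653872
cen [0.52320312 0.23716199] ang x -14.399696688694943 -14.749236934966941 ang y -10.808118127536346 -16.387711033235234 sides 0.05371474085148944 0.03203357584853629
vial [ 0.67152584 -0.01967364  0.0275    ]
beaker [ 0.52529807 -0.00768038  0.03      ]
mouse [0.40151599 0.37992308 0.015     ]
turq [ 0.46002013 -0.18111789  0.05      ]
purp [ 0.54371804 -0.29881852  0.05      ]
pdock [0.71160562 0.11150924 0.06      ]
pdock2 [0.33423391 0.21489886 0.06      ]
[ 0.58286524 -0.16919837  0.125     ] [ 0.58166165 -0.16908965  0.125     ]
```

```bash
python3 -m inch '[[0,-1.5,-2.3,0,3],[0,-4,-6,0,7],[0,-6.5,-9.7,0,11],[0,-9,-13.5,0,15],[0,-11.5,-17.2,0,19],[0,-14,-21,0,23],[0,-16.5,-24.7,0,25],[0,-19,-28.4,0,27]]'
cat >> h.py <<'E'
def delta(p,yawx=None):
    "tool-axis shift in cm from measured pose to p; yawx: wanted world angle of tool x"
    s=read_state();R=np.array(s['orientation']);q=R.T@(np.array(p)-s['position'])*100
    a=np.degrees(np.arctan2(R[1,0],R[0,0]))
    print('t',round(s['t'],2),'pos',np.round(s['position'],4),'xang',round(a,2),'shift cm',np.round(q,2),'turn',None if yawx is None else round((a-yawx+180)%360-180,2),'F',np.round(s['contact_force'],1),'w',round(s['width'],3))
E
python3 -c "
from h import *
delta([.583,-.164,.23],-103.6);print(read_state()['qpos'])"
```

```text
t: 1.25
position: [0.3846, -0.3797, 0.2314]
orientation: [[-0.234, -0.972, 0.0], [-0.972, 0.234, -0.0], [-0.0, -0.0, -1.0]]
contact_force: [0.3, 0.3, 0.8]
width: 0.996
t 1.25 pos [ 0.3846 -0.3797  0.2314] xang -103.55 shift cm [-25.62 -14.24   0.14] turn 0.05 F [0.3 0.3 0.8] w 0.996
[ 39.07869348  25.45696912   4.77684899 100.00372876  -2.52635259
  54.62918654 -58.69321861]
```

```bash
python3 -m inch '[[0,-4.5,-2.5,0,0],[0,-10,-5.5,0,0],[0,-15.5,-8.6,0,0],[0,-20.5,-11.4,0,0],[0,-23.5,-13,0,0],[0,-25,-13.9,0,0],[0,-25.6,-14.2,0,0],[0,-25.6,-14.2,0,0]]'
python3 -c "
from h import *
delta([.583,-.164,.23],-103.6);print(read_state()['qpos'])
d=get_image('wrist');cv2.imwrite('pics/w1.png',d['frame'])"
```

```text
t: 2.25
position: [0.5807, -0.1665, 0.2313]
orientation: [[-0.235, -0.972, -0.001], [-0.972, 0.235, -0.001], [0.001, 0.001, -1.0]]
contact_force: [-0.3, -0.9, -0.3]
width: 1.001
t 2.25 pos [ 0.5807 -0.1665  0.2313] xang -103.6 shift cm [-0.3  -0.17  0.13] turn 0.0 F [-0.3 -0.9 -0.3] w 1.001
[ 11.99074185  31.04616716   3.09418109  89.70094568  -1.78750096
  59.33135438 -88.04239731]
```

View pics/w1.png

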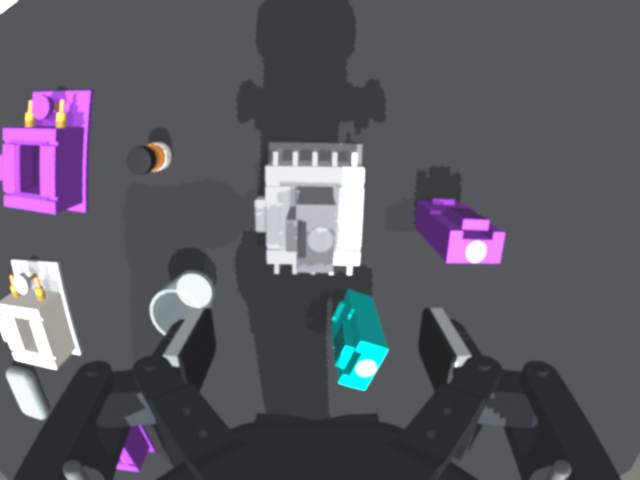

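Run:
```python
import cv2
t=cv2.imread("pics/w1.png")
cv2.imwrite("pics/w1z.png",cv2.resize(t[130:285,245:385],(560,620)[:2],interpolation=cv2.INTER_CUBIC)[:600])
```

```text
(no output)
```

View pics/w1z.png

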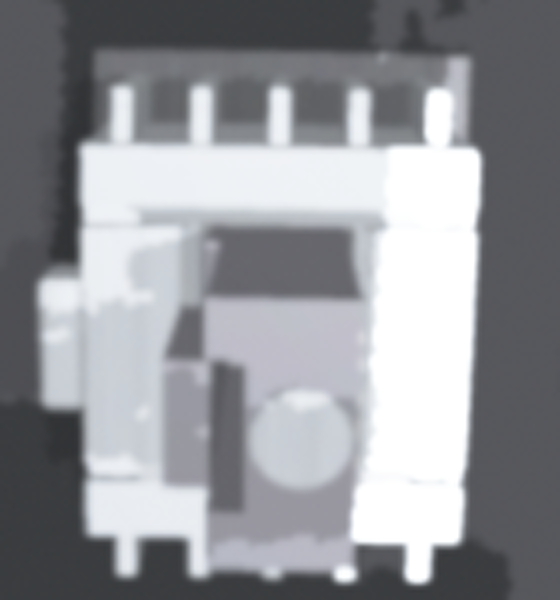

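Run:
```python
from h import *
d=get_image("wrist");R=np.array(read_state()['orientation']);print(read_state()['position'])
pos=np.array(read_state()['position'])
f=lambda x,y,z:wplane(d,245+x/4,130+y/4,z)
# local frame along tool: bay y = -toolx ; bay x=-tooly
def show(n,x,y,z):
    p=f(x,y,z);q=R.T@(p-pos);print(n,np.round(p,4),'bay-axes rel TCP x,y mm',np.round([-q[1]*1e3,-q[0]*1e3],1));return p
a=show('tl',205,297,.125);b=show('tr',362,297,.125);c=show('bl',207,572,.125);e=show('br',353,572,.125)
show('pad1',163,360,.1175);show('pad2',165,487,.1175);show('circ',301,440,.125)
A=show('b tl',80,142,.06);B=show('b tr',480,148,.06);C=show('b bl',85,535,.06);D=show('b br',462,545,.06)
ang=lambda u,v:np.degrees(np.arctan2(v[1]-u[1],v[0]-u[0]))
print('x angs',ang(c,a),ang(e,b),ang(C,A),ang(D,B),'y',ang(b,a)-90,ang(B,A)-90,ang(D,C)-90)
```

```text
[ 0.58033737 -0.16710254  0.23144249]
tl [ 0.6087 -0.1599  0.125 ] bay-axes rel TCP x,y mm [25.9 13.8]
tr [ 0.6023 -0.186   0.125 ] bay-axes rel TCP x,y mm [ 25.8 -13.1]
bl [ 0.5595 -0.1474  0.125 ] bay-axes rel TCP x,y mm [-24.9  14.3]
br [ 0.5532 -0.1732  0.125 ] bay-axes rel TCP x,y mm [-24.9 -12.2]
pad1 [ 0.5979 -0.149   0.1175] bay-axes rel TCP x,y mm [12.8 21.9]
pad2 [ 0.5747 -0.1431  0.1175] bay-axes rel TCP x,y mm [-11.1  22.1]
circ [ 0.5798 -0.1699  0.125 ] bay-axes rel TCP x,y mm [ 0.2 -2.7]
b tl [ 0.6354 -0.1358  0.06  ] bay-axes rel TCP x,y mm [46.2 43.7]
b tr [ 0.614  -0.2179  0.06  ] bay-axes rel TCP x,y mm [ 44.7 -41.2]
b bl [ 0.5495 -0.1126  0.06  ] bay-axes rel TCP x,y mm [-42.8  45.8]
b br [ 0.5267 -0.1955  0.06  ] bay-axes rel TCP x,y mm [-45.4 -40.1]
x angs -14.266689608911674 -14.704626968408377 -15.065684826620592 -14.40137888968142 y -13.752305754199426 -14.642954790211931 -15.364322623699621
```

```bash
python3 -m inch '[[0,-0.1,-0.03,1.5,0.5],[0,-0.2,-0.06,4.5,0.9],[0,-0.2,-0.06,7.5,0.9],[0,-0.2,-0.06,10.5,0.9],[0,-0.2,-0.06,13,0.9],[0,-0.2,-0.06,14.6,0.9],[0,-0.2,-0.06,15.1,0.9],[0,-0.2,-0.06,15.1,0.9]]'
python3 -c "
from h import *
delta([.5816,-.1652,.08],-104.5)
d=get_image('wrist');cv2.imwrite('pics/w2.png',d['frame'])
delta([.5816,-.1652,.08],-104.5)
d=get_image('side');cv2.imwrite('pics/s2.png',cv2.resize(d['frame'][250:420,320:500],(720,680))[:600])"
```

```text
t: 3.35
position: [0.5826, -0.1635, 0.0805]
orientation: [[-0.249, -0.969, 0.0], [-0.969, 0.249, -0.0], [-0.0, -0.0, -1.0]]
contact_force: [0.2, 0.4, 0.6]
width: 1.001
t 3.35 pos [ 0.5826 -0.1635  0.0805] xang -104.4 shift cm [0.19 0.06 0.05] turn 0.1 F [0.2 0.4 0.6] w 1.001
t 3.4 pos [ 0.583  -0.1635  0.081 ] xang -104.4 shift cm [0.2 0.1 0.1] turn 0.1 F [-0.  -0.1  0.2] w 1.007
```

View pics/w2.png

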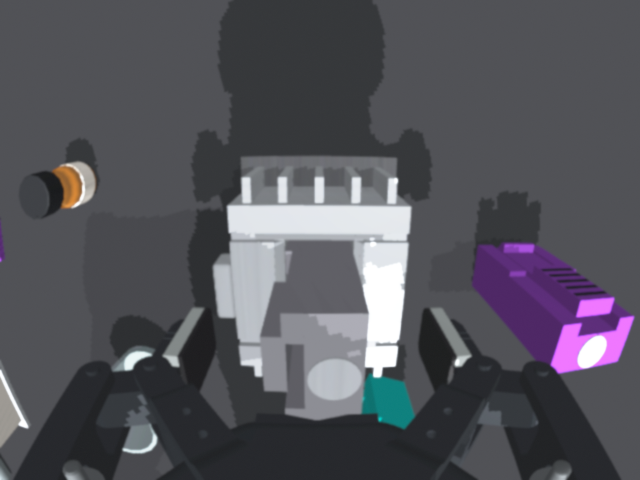

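View pics/s2.png

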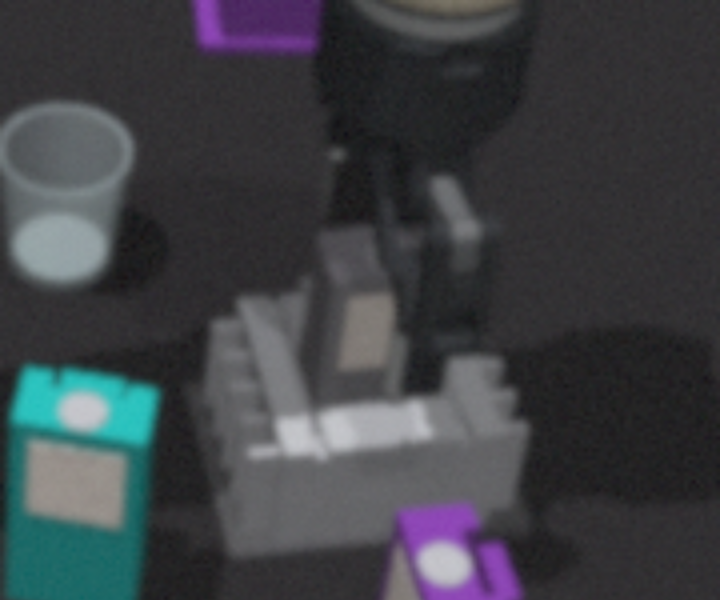

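Run:
```python
from h import *
d=get_image("wrist");s=get_image("side");st=read_state();R=np.array(st['orientation']);pos=np.array(st['position']);print(pos,st['width'])
cv2.imwrite('pics/w3z.png',cv2.resize(d['frame'][220:430,200:440],(800,700))[:600])
def show(n,u,v,z):
    q=R.T@(wplane(d,u,v,z)-pos);print(n,'bay rel TCP x,y mm',np.round([-q[1]*1e3,-q[0]*1e3],1))
show('tl',281,312,.125);show('tr',367,312,.125);show('pad',262,388,.1175);show('circ',334,379,.125)
p=pos+R@[.043,0,-.01];c=np.array(s['rotation']).T@(p-s['origin']);print(s['cx']+s['fx']*c[0]/c[2],s['cy']+s['fy']*c[1]/c[2])
```

```text
[ 0.58314725 -0.16340953  0.08134775] 1.001121892883673
tl bay rel TCP x,y mm [24.5 10.4]
tr bay rel TCP x,y mm [ 24.4 -15.7]
pad bay rel TCP x,y mm [-12.2  19.8]
circ bay rel TCP x,y mm [-1.4 -6.2]
421.8319855032949 347.0941705582718
```

View pics/w3z.png

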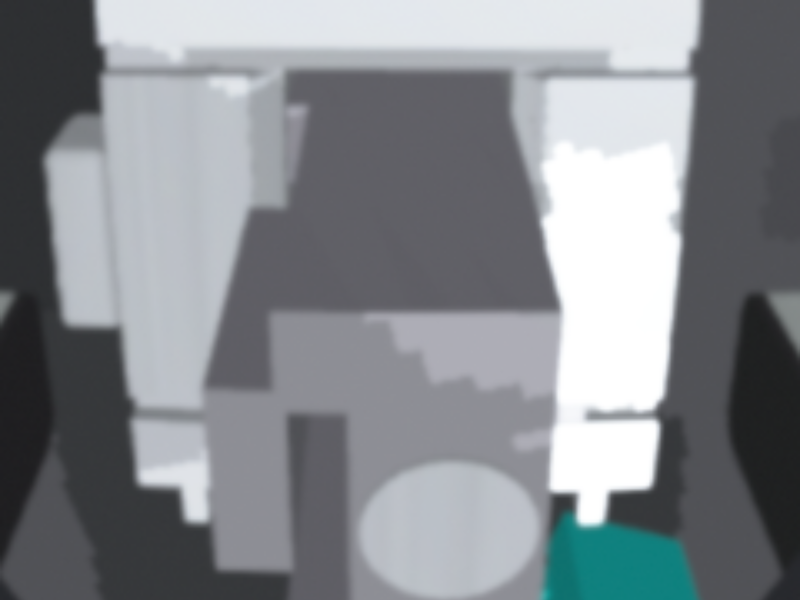

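```bash
python3 -m inch '[[0.2,0.06,0.03,0,0],[0.3,0.13,0.05,0,0],[0.42,0.13,0.05,0,0],[0.47,0.13,0.05,0,0],[0.47,0.13,0.05,0,0],[0.47,0.13,0.05,0,0],[0.47,0.13,0.05,0,0],[0.47,0.13,0.05,0,0]]'
python3 - <<'E'
from h import *
delta([.5816,-.1652,.08],-104.5)
d=get_image("wrist")
st=read_state();R=np.array(st['orientation']);pos=np.array(st['position'])
print([np.round(wproj(d,pos+R@[x,0,-.01]),1) for x in(-.0225,0,.0225)])
cv2.imwrite('pics/w4z.png',cv2.resize(d['frame'][270:430,220:420],(750,600)))
E
```

```text
t: 4.55
position: [0.5817, -0.1643, 0.0803]
orientation: [[-0.248, -0.969, 0.0], [-0.969, 0.248, 0.0], [-0.0, 0.0, -1.0]]
contact_force: [-1.1, -0.1, -0.2]
width: 0.527
t 4.55 pos [ 0.5817 -0.1643  0.0803] xang -104.39 shift cm [ 0.08 -0.02  0.03] turn 0.11 F [-1.1 -0.1 -0.2] w 0.527
[array([261.7, 324.6]), array([316. , 325.2]), array([370.3, 324.5])]
```

View pics/w4z.png

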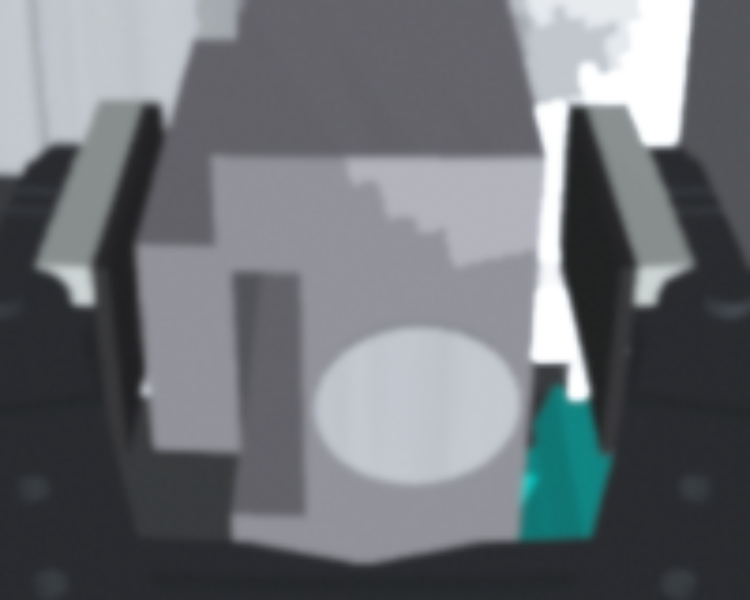

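```bash
python3 -m inch '[[0.55,0,0,0,0],[0.6,0,0,0,0],[0.65,0,0,0,0],[0.75,0,0,0,0],[1,0,0,0,0],[1,0,0,0,0],[1,0,0,0,0],[1,0,0,0,0]]'
python3 - <<'E'
from h import *
delta([.5816,-.1652,.08],-104.5)
print(read_state()['wrist_torque'])
d=get_image("wrist")
cv2.imwrite('pics/w5z.png',cv2.resize(d['frame'][270:430,220:420],(750,600)))
E
```

```text
t: 5.6
position: [0.5817, -0.1649, 0.0812]
orientation: [[-0.249, -0.969, 0.0], [-0.969, 0.249, -0.001], [0.0, -0.001, -1.0]]
contact_force: [-2.2, 0.1, 5.8]
width: 0.297
t 5.6 pos [ 0.5817 -0.1649  0.0812] xang -104.41 shift cm [ 0.03 -0.    0.12] turn 0.09 F [-2.2  0.1  5.8] w 0.297
[ 0.09764569  0.32114929 -0.01392259]
```

View pics/w5z.png

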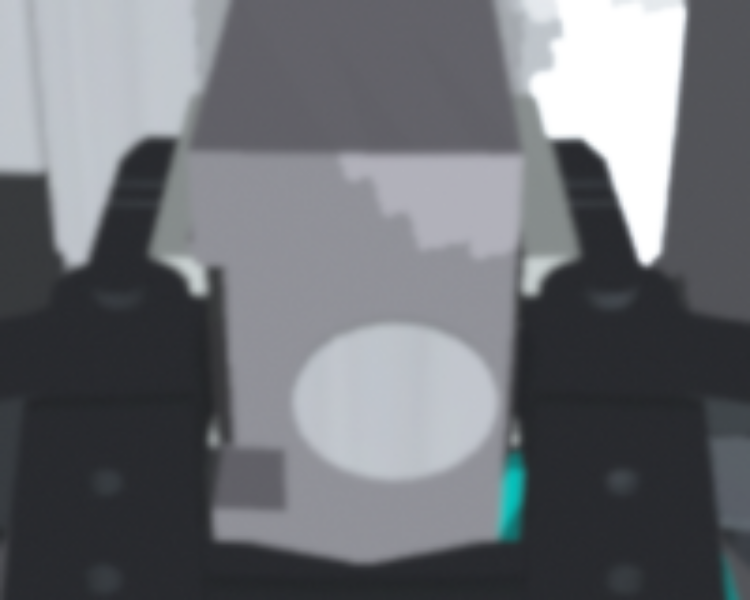

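```bash
python3 -m inch '[[1,0,0,-0.05,0],[1,0,0,-0.1,0],[1,0,0,-0.15,0],[1,0,0,-0.2,0],[1,0,0,-0.25,0],[1,0,0,-0.3,0],[1,0,0,-0.35,0],[1,0,0,-0.35,0]]'
python3 - <<'E'
from h import *
delta([.5816,-.1652,.08],-104.5)
print(read_state()['wrist_torque'])
d=get_image("wrist")
cv2.imwrite('pics/w6z.png',cv2.resize(d['frame'][220:430,200:440],(800,700))[:600])
E
```

```text
t: 6.65
position: [0.5817, -0.1644, 0.0839]
orientation: [[-0.248, -0.969, 0.0], [-0.969, 0.248, 0.0], [-0.0, -0.0, -1.0]]
contact_force: [0.6, 0.5, -3.0]
width: 0.297
t 6.65 pos [ 0.5817 -0.1644  0.0839] xang -104.38 shift cm [ 0.08 -0.01  0.39] turn 0.12 F [ 0.6  0.5 -3. ] w 0.297
[0.00616017 0.00514408 0.01715513]
```

View pics/w6z.png

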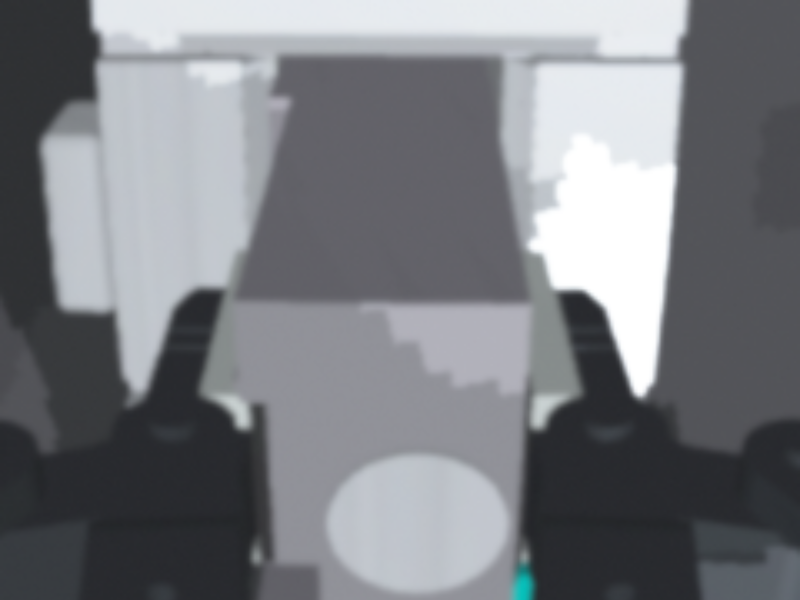

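```bash
python3 -m inch '[[1,0,0,-0.4,0],[1,0,0,-1.2,0],[1,0,0,-2.2,0],[1,0,0,-3.4,0],[1,0,0,-5,0],[1,0,0,-7,0],[1,0,0,-9,0],[1,0,0,-10,0]]'
python3 - <<'E'
from h import *
delta([.5238,.2369,.185],-104.9)
E
```

```text
t: 7.7
position: [0.5823, -0.1647, 0.1859]
orientation: [[-0.249, -0.969, 0.003], [-0.969, 0.249, -0.001], [-0.0, -0.003, -1.0]]
contact_force: [0.6, -0.3, -2.6]
width: 0.298
t 7.7 pos [ 0.5823 -0.1647  0.1859] xang -104.39 shift cm [-37.44  15.65   0.05] turn 0.51 F [ 0.6 -0.3 -2.6] w 0.298
```

```bash
python3 -m inch '[[1,-1.5,1,0,0],[1,-4.5,3,0,0],[1,-8.5,5.5,0,0.2],[1,-13,8.2,0,0.4],[1,-17.5,11,0,0.5],[1,-22,13.8,0,0.5],[1,-26,16.4,0,0.5],[1,-30,18.9,0,0.5]]'
python3 -c "
from h import *
delta([.4465,.2575,.185],-104.9)"
```

```text
t: 8.7
position: [0.4705, 0.1756, 0.1832]
orientation: [[-0.255, -0.967, -0.002], [-0.967, 0.255, 0.0], [0.001, 0.002, -1.0]]
contact_force: [0.3, -0.1, -1.9]
width: 0.3
t 8.7 pos [0.4705 0.1756 0.1832] xang -104.79 shift cm [-7.31  4.42 -0.17] turn 0.11 F [ 0.3 -0.1 -1.9] w 0.3
```

```bash
python3 -m inch '[[1,-3,1.9,0,0],[1,-5,3.2,0,0],[1,-6.5,4.1,0,0],[1,-7.2,4.6,0,0],[1,-7.4,4.7,0,0],[1,-7.4,4.7,0,0],[1,-7.4,4.7,0,0],[1,-7.4,4.7,0,0]]'
python3 -c "
from h import *
delta([.4465,.2575,.185],-104.9)
d=get_image('wrist');cv2.imwrite('pics/w7.png',d['frame']);print(read_state()['qpos'])"
```

```text
t: 9.7
position: [0.447, 0.2561, 0.1839]
orientation: [[-0.258, -0.966, 0.0], [-0.966, 0.258, -0.0], [0.0, -0.0, -1.0]]
contact_force: [-0.1, -0.6, -1.9]
width: 0.295
t 9.7 pos [0.447  0.2561 0.1839] xang -104.96 shift cm [-0.12  0.09 -0.11] turn -0.06 F [-0.1 -0.6 -1.9] w 0.295
[ -33.8491251    26.59031911    2.29748166  107.3014084    -1.4145953
   46.13075368 -135.75811835]
```

View pics/w7.png

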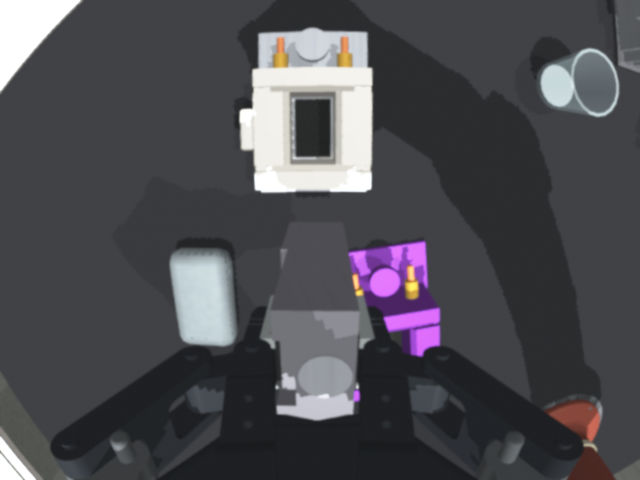

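Run:
```python
import cv2
t=cv2.imread("pics/w7.png")
cv2.imwrite("pics/w7z.png",cv2.resize(t[60:200,235:385],(640,597),interpolation=cv2.INTER_CUBIC))
cv2.imwrite("pics/w7y.png",cv2.resize(t[210:430,230:410],(491,600),interpolation=cv2.INTER_CUBIC))
```

```text
(no output)
```

View pics/w7z.png

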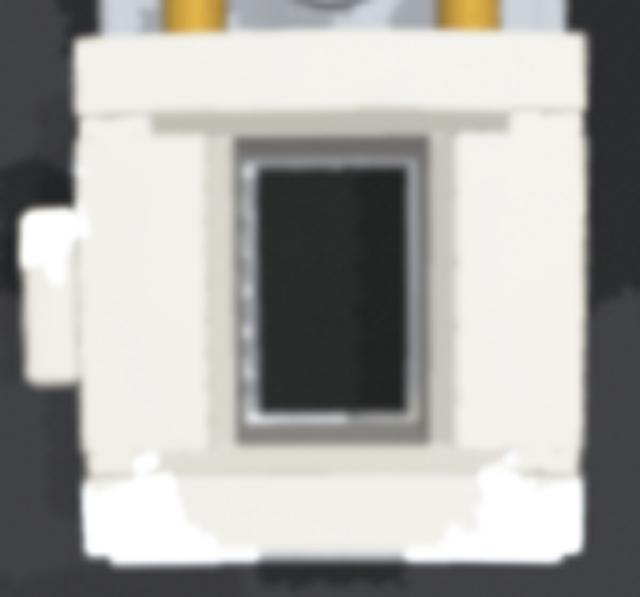

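View pics/w7y.png

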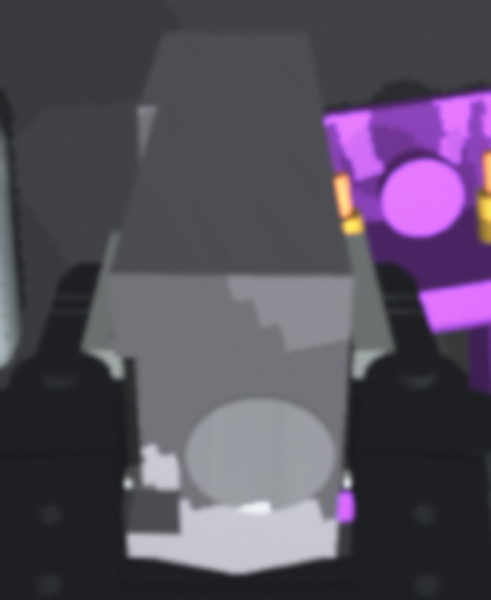

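Run:
```python
from h import *
d=get_image("wrist");st=read_state();R=np.array(st['orientation']);pos=np.array(st['position']);print(pos)
def rel(p): 
    q=R.T@(p-pos);return np.array([-q[1]*1e3,-q[0]*1e3])
k=640/150
f=lambda x,y,z:rel(wplane(d,235+x/k,60+y/k,z))
g=lambda x,y,z:rel(wplane(d,230+x*180/491,210+y*180/491,z))
def quad(n,P):
    P=np.array(P);print(n,np.round(P,1).tolist(),'cen',np.round(P.mean(0),2),'size',np.round([(P[0]+P[1]-P[2]-P[3])[0]/2,(P[0]-P[1]+P[3]-P[2])[1]/2],1),'ang dx,dy',np.round(np.degrees([np.arctan2((P[0]-P[3])[1],(P[0]-P[3])[0]),np.arctan2((P[1]-P[2])[1],(P[1]-P[2])[0]),-np.arctan2((P[0]-P[1])[0],(P[0]-P[1])[1]),-np.arctan2((P[3]-P[2])[0],(P[3]-P[2])[1])]),2))
quad('bev in',[f(236,138,.056),f(430,138,.056),f(430,443,.056),f(236,443,.056)])
quad('bev out',[f(207,130,.06),f(455,130,.06),f(455,472,.06),f(207,472,.06)])
quad('block',[f(75,38,.06),f(588,35,.06),f(582,562,.06),f(85,555,.06)])
zt=pos[2]+.044;zb=zt-.105
quad('cart top',[g(112,272,zt),g(352,275,zt),g(335,560,zt),g(127,557,zt)])
print('cart bottom front',g(162,33,zb),g(308,33,zb))
print('circ',g(261,453,zt))
```

```text
[0.44687923 0.2563909  0.18386078]
bev in [[104.0, 18.2], [103.9, -14.2], [51.6, -14.4], [51.7, 18.7]] cen [77.78  2.11] size [52.3 32.7] ang dx,dy [-0.53  0.2  -0.25 -0.18]
bev out [[105.1, 22.8], [104.9, -18.1], [47.1, -18.4], [47.2, 23.4]] cen [76.06  2.42] size [57.9 41.3] ang dx,dy [-0.66  0.31 -0.28 -0.18]
block [[121.8, 44.7], [121.9, -40.2], [31.8, -40.5], [33.2, 44.8]] cen [77.16  2.22] size [89.4 85.1] ang dx,dy [-0.03  0.17  0.05 -0.97]
cart top [[25.5, 13.3], [25.0, -13.2], [-18.7, -13.4], [-18.2, 14.1]] cen [3.39 0.19] size [43.7 27. ] ang dx,dy [-1.01  0.22 -0.88 -1.16]
cart bottom front [25.19312983 15.05800626] [ 25.13820575 -15.31676441]
circ [ 0.13784411 -3.39592348]
```

```bash
python3 -m inch '[[1,-0.1,-1.2,0,0],[1,-0.2,-3.5,0,0],[1,-0.23,-5.8,0,0],[1,-0.23,-7.2,0.5,0],[1,-0.23,-7.7,2,0],[1,-0.23,-7.73,3.5,0],[1,-0.23,-7.73,4.4,0],[1,-0.23,-7.73,4.4,0]]'
python3 -c "
from h import *
delta([.5223,.2386,.14],-104.9)
d=get_image('wrist');cv2.imwrite('pics/w8.png',cv2.resize(d['frame'][150:430,160:480],(686,600)))
delta([.5223,.2386,.14],-104.9)
d=get_image('side');cv2.imwrite('pics/s8.png',cv2.resize(d['frame'][130:280,220:380],(640,600)))
d=get_image('top');cv2.imwrite('pics/t8.png',cv2.resize(d['frame'][180:300,190:320],(650,600)))"
```

```text
t: 10.8
position: [0.5207, 0.2393, 0.1387]
orientation: [[-0.256, -0.967, -0.003], [-0.967, 0.256, -0.001], [0.002, 0.002, -1.0]]
contact_force: [0.0, -0.4, -2.9]
width: 0.295
t 10.8 pos [0.5207 0.2393 0.1387] xang -104.83 shift cm [ 0.02 -0.17 -0.13] turn 0.07 F [ 0.  -0.4 -2.9] w 0.295
t 10.85 pos [0.5214 0.2394 0.1395] xang -104.84 shift cm [ 0.06 -0.11 -0.05] turn 0.06 F [-0.1 -0.  -3.1] w 0.299
```

View pics/w8.png

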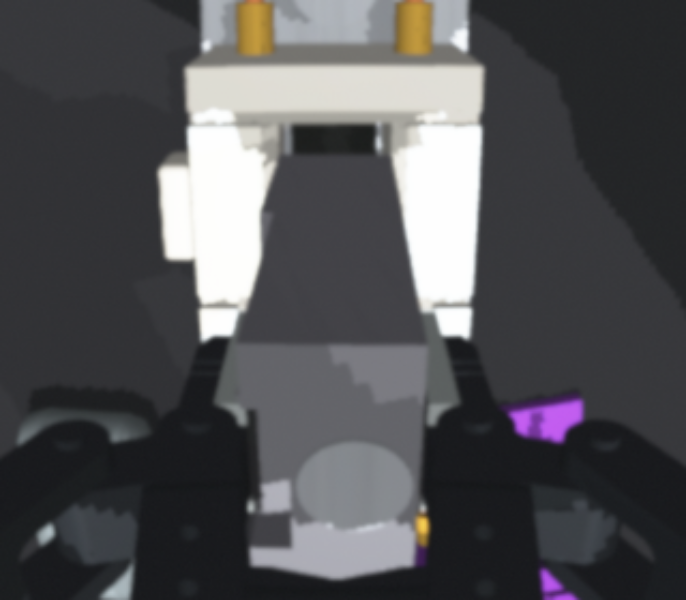

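View pics/s8.png

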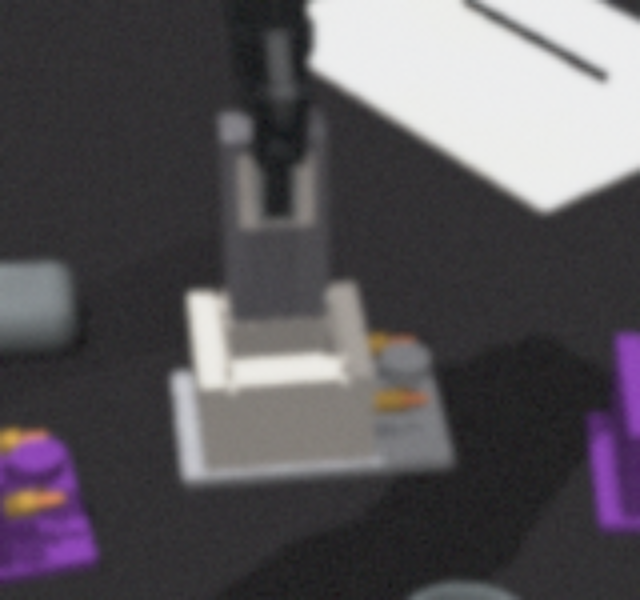

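Run:
```python
from h import *
d=get_image("wrist");st=read_state();R=np.array(st['orientation']);pos=np.array(st['position']);print(pos)
k=600/280
def g(x,y,z):
    q=R.T@(wplane(d,160+x/k,150+y/k,z)-pos);return np.round([-q[1]*1e3,-q[0]*1e3],1)
zb=pos[2]-.061
for n,a in dict(botL=(278,155,zb),botR=(390,155,zb),topL=(240,343,zb+.105),topR=(427,343,zb+.105),circ=(355,484,zb+.105),bL1=(187,125,.06),bL2=(200,303,.06),bR1=(482,125,.06),bR2=(471,303,.06),wL=(291,138,.05),wR=(379,138,.05),rL=(185,68,.064),rR=(484,68,.064),nose1=(159,168,.06),nose2=(165,260,.06)).items():print(n,g(*a))
```

```text
[0.52227116 0.23946775 0.14047973]
botL [24.8 15. ]
botR [ 24.8 -14.6]
topL [25.2 13.2]
topR [ 25.2 -13.1]
circ [ 0.1 -3.2]
bL1 [28.9 42.9]
bL2 [-27.8  42.2]
bR1 [ 28.8 -42.7]
bR2 [-27.8 -42.4]
wL [22.4 13.2]
wR [ 22.4 -13.3]
rL [46.2 41.9]
rR [ 46.1 -41.8]
nose1 [16. 52.]
nose2 [-13.3  52.2]
```

View pics/t8.png

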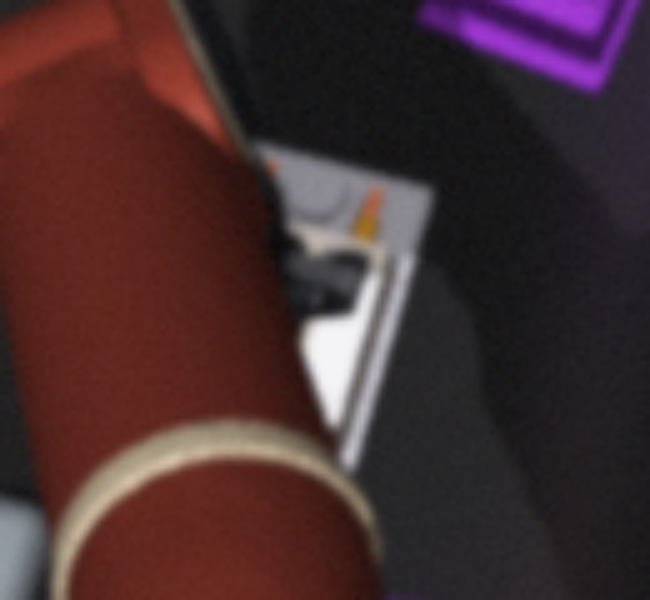

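```bash
python3 -m inch '[[1,0,-0.06,0.3,0],[1,0,-0.06,1,0],[1,0,-0.06,1.5,0],[1,0,-0.06,1.9,0],[1,0,-0.06,2.2,0],[1,0,-0.06,2.5,0],[1,0,-0.06,2.8,0],[1,0,-0.06,3,0]]'
python3 -c "
from h import *
delta([.5223,.2386,.096],-104.9);print(read_state()['wrist_torque'])"
```

```text
t: 12.0
position: [0.5226, 0.239, 0.1097]
orientation: [[-0.257, -0.966, -0.0], [-0.966, 0.257, 0.0], [-0.0, 0.0, -1.0]]
contact_force: [0.4, -0.0, -2.9]
width: 0.291
t 12.0 pos [0.5226 0.239  0.1097] xang -104.89 shift cm [0.04 0.02 1.37] turn 0.01 F [ 0.4 -0.  -2.9] w 0.291
[ 0.07792759  0.03861875 -0.017046  ]
```

```bash
python3 -m inch '[[1,0,0,0.2,0],[1,0,0,0.45,0],[1,0,0,0.7,0],[1,0,0,0.95,0],[1,0,0,1.2,0],[1,0,0,1.4,0],[1,0,0,1.6,0],[1,0,0,1.7,0]]'
python3 -c "
from h import *
delta([.5223,.2386,.096],-104.9);print(read_state()['wrist_torque'])"
```

```text
t: 13.0
position: [0.5225, 0.239, 0.0927]
orientation: [[-0.257, -0.966, -0.0], [-0.966, 0.257, 0.0], [0.0, 0.0, -1.0]]
contact_force: [0.9, 0.4, -1.9]
width: 0.3
t 13.0 pos [0.5225 0.239  0.0927] xang -104.89 shift cm [ 0.04  0.02 -0.33] turn 0.01 F [ 0.9  0.4 -1.9] w 0.3
[-0.00700742  0.03279543  0.0184925 ]
```

```bash
python3 -m inch '[[1,0,0,0.05,0],[1,0,0,0.1,0],[1,0,0,0.15,0],[1,0,0,0.2,0],[1,0,0,0.25,0],[1,0,0,0.3,0],[1,0,0,0.3,0],[1,0,0,0.3,0]]'
python3 -c "
from h import *
delta([.5223,.2386,.09],-104.9)"
```

```text
t: 14.0
position: [0.5226, 0.239, 0.0899]
orientation: [[-0.257, -0.966, 0.0], [-0.966, 0.257, 0.0], [-0.0, -0.0, -1.0]]
contact_force: [-0.2, 0.3, -2.5]
width: 0.296
t 14.0 pos [0.5226 0.239  0.0899] xang -104.89 shift cm [ 0.04  0.02 -0.01] turn 0.01 F [-0.2  0.3 -2.5] w 0.296
```

```bash
python3 -m inch '[[1,0,0,0.05,0],[1,0,0,0.1,0],[1,0,0,0.15,0],[1,0,0,0.2,0],[1,0,0,0.25,0],[1,0,0,0.25,0],[1,0,0,0.25,0],[1,0,0,0.25,0]]'
python3 -c "
from h import *
delta([.5223,.2386,.09],-104.9)"
```

```text
t: 15.0
position: [0.5226, 0.239, 0.0874]
orientation: [[-0.257, -0.966, 0.0], [-0.966, 0.257, 0.0], [-0.0, 0.0, -1.0]]
contact_force: [0.2, -0.2, -2.3]
width: 0.293
t 15.0 pos [0.5226 0.239  0.0874] xang -104.89 shift cm [ 0.04  0.02 -0.26] turn 0.01 F [ 0.2 -0.2 -2.3] w 0.293
```

```bash
python3 -m inch '[[1,0,0,0.05,0],[1,0,0,0.1,0],[1,0,0,0.15,0],[1,0,0,0.2,0],[1,0,0,0.25,0],[1,0,0,0.25,0],[1,0,0,0.25,0],[1,0,0,0.25,0]]'
python3 -c "
from h import *
delta([.5223,.2386,.09],-104.9)"
```

```text
t: 16.0
position: [0.5226, 0.239, 0.0849]
orientation: [[-0.257, -0.966, 0.0], [-0.966, 0.257, 0.0], [-0.0, -0.0, -1.0]]
contact_force: [-0.1, -0.0, -3.1]
width: 0.298
t 16.0 pos [0.5226 0.239  0.0849] xang -104.89 shift cm [ 0.04  0.02 -0.51] turn 0.01 F [-0.1 -0.  -3.1] w 0.298
```

```bash
python3 -m inch '[[1,0,0,0.05,0],[1,0,0,0.1,0],[1,0,0,0.15,0],[1,0,0,0.2,0],[1,0,0,0.25,0],[1,0,0,0.25,0],[1,0,0,0.25,0],[1,0,0,0.25,0]]'
python3 -c "
from h import *
delta([.5223,.2386,.09],-104.9)"
```

```text
t: 17.0
position: [0.5226, 0.239, 0.0824]
orientation: [[-0.257, -0.966, 0.0], [-0.966, 0.257, 0.0], [-0.0, -0.0, -1.0]]
contact_force: [0.0, 0.1, -3.3]
width: 0.299
t 17.0 pos [0.5226 0.239  0.0824] xang -104.89 shift cm [ 0.04  0.02 -0.76] turn 0.01 F [ 0.   0.1 -3.3] w 0.299
```

```bash
python3 -m inch '[[1,0,0,0.05,0],[1,0,0,0.1,0],[1,0,0,0.15,0],[1,0,0,0.2,0],[1,0,0,0.25,0],[1,0,0,0.25,0],[1,0,0,0.25,0],[1,0,0,0.25,0]]'
python3 -c "
from h import *
delta([.5223,.2386,.09],-104.9)"
```

```text
t: 18.0
position: [0.5226, 0.239, 0.0799]
orientation: [[-0.257, -0.966, 0.0], [-0.966, 0.257, 0.0], [-0.0, -0.0, -1.0]]
contact_force: [0.4, 0.8, -2.4]
width: 0.292
t 18.0 pos [0.5226 0.239  0.0799] xang -104.89 shift cm [ 0.04  0.02 -1.01] turn 0.01 F [ 0.4  0.8 -2.4] w 0.292
```

```bash
python3 -m inch '[[1,0,0,0.05,0],[1,0,0,0.1,0],[1,0,0,0.15,0],[1,0,0,0.2,0],[1,0,0,0.25,0],[1,0,0,0.25,0],[1,0,0,0.25,0],[1,0,0,0.25,0]]'
python3 -c "
from h import *
delta([.5223,.2386,.09],-104.9)"
```

```text
t: 19.0
position: [0.5226, 0.239, 0.0774]
orientation: [[-0.257, -0.966, 0.0], [-0.966, 0.257, 0.0], [-0.0, -0.0, -1.0]]
contact_force: [0.7, -0.5, -2.6]
width: 0.297
t 19.0 pos [0.5226 0.239  0.0774] xang -104.89 shift cm [ 0.04  0.02 -1.26] turn 0.01 F [ 0.7 -0.5 -2.6] w 0.297
```

```bash
python3 -m inch '[[1,0,0,0.04,0],[1,0,0,0.08,0],[1,0,0,0.12,0],[1,0,0,0.16,0],[1,0,0,0.2,0],[1,0,0,0.2,0],[1,0,0,0.2,0],[1,0,0,0.2,0]]'
python3 -c "
from h import *
delta([.5223,.2386,.09],-104.9)"
```

```text
t: 20.0
position: [0.5227, 0.239, 0.0754]
orientation: [[-0.257, -0.966, 0.0], [-0.966, 0.257, 0.0], [-0.0, -0.0, -1.0]]
contact_force: [-1.2, -0.3, 2.5]
width: 0.295
t 20.0 pos [0.5227 0.239  0.0754] xang -104.89 shift cm [ 0.05  0.02 -1.46] turn 0.01 F [-1.2 -0.3  2.5] w 0.295
```

```bash
python3 -m inch '[[1,0,0,0.03,0],[1,0,0,0.06,0],[1,0,0,0.09,0],[1,0,0,0.12,0],[1,0,0,0.14,0],[1,0,0,0.17,0],[1,0,0,0.17,0],[1,0,0,0.17,0]]'
python3 -c "
from h import *
delta([.5223,.2386,.09],-104.9);d=get_image('wrist');cv2.imwrite('pics/w9.png',cv2.resize(d['frame'][150:430,160:480],(686,600)))
delta([.5223,.2386,.09],-104.9)"
```

```text
t: 21.0
position: [0.5227, 0.239, 0.0738]
orientation: [[-0.257, -0.966, 0.0], [-0.966, 0.257, 0.0], [-0.0, -0.0, -1.0]]
contact_force: [-1.3, -0.6, 5.0]
width: 0.292
t 21.0 pos [0.5227 0.239  0.0738] xang -104.89 shift cm [ 0.05  0.02 -1.62] turn 0.01 F [-1.3 -0.6  5. ] w 0.292
t 21.05 pos [0.5227 0.239  0.0738] xang -104.89 shift cm [ 0.05  0.02 -1.62] turn 0.01 F [-1.2 -0.4  4.8] w 0.294
```

View pics/w9.png

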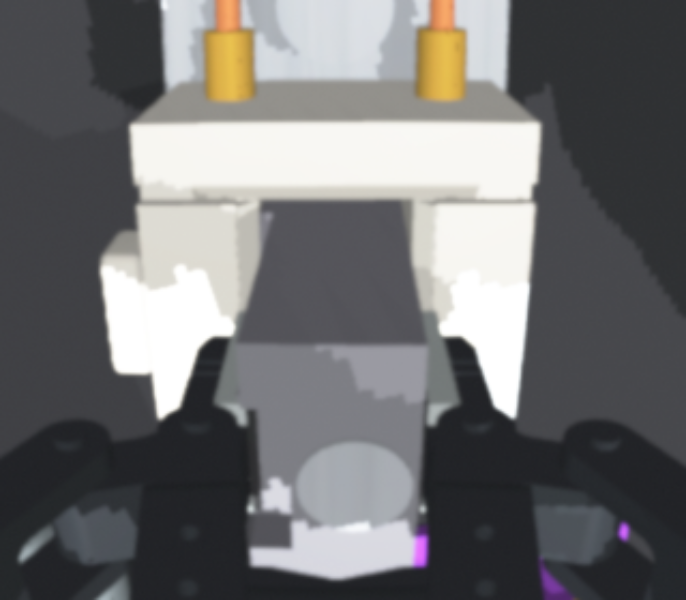

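```bash
python3 -m inch '[[0,0,0,0.02,0],[0,0,0,0.02,0],[0,0,0,0,0],[0,0,0,0,0],[0,0,0,0,0],[0,0,0,0,0],[0,0,0,0,0],[0,0,0,0,0]]'
python3 -c "
from h import *
delta([.5223,.2386,.09],-104.9);d=get_image('wrist');cv2.imwrite('pics/w10.png',cv2.resize(d['frame'][150:430,160:480],(686,600)))
delta([.5223,.2386,.09],-104.9)"
```

```text
t: 22.05
position: [0.5226, 0.239, 0.0737]
orientation: [[-0.257, -0.966, 0.0], [-0.966, 0.257, 0.0], [-0.0, -0.0, -1.0]]
contact_force: [0.3, 0.2, 0.5]
width: 1.0
t 22.05 pos [0.5226 0.239  0.0737] xang -104.89 shift cm [ 0.05  0.02 -1.63] turn 0.01 F [0.3 0.2 0.5] w 1.0
t 22.1 pos [0.5226 0.239  0.0737] xang -104.88 shift cm [ 0.05  0.02 -1.63] turn 0.02 F [-0.3  0.1  0. ] w 1.001
```

View pics/w10.png

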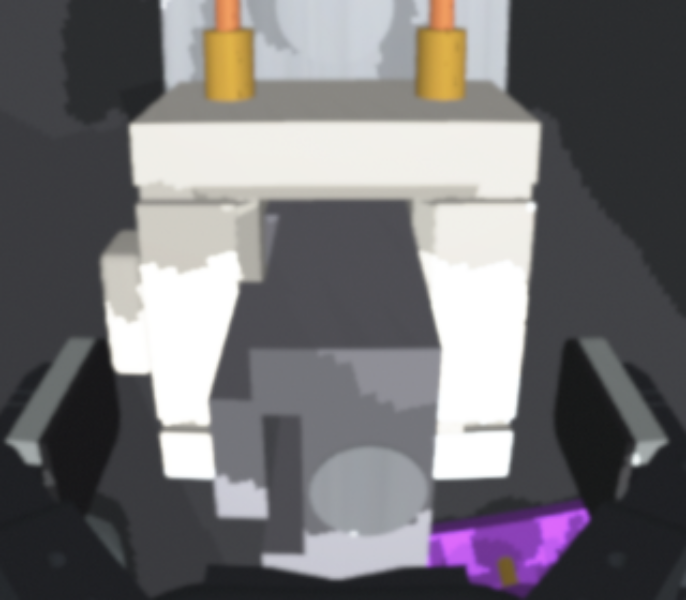

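Run:
```python
from h import *
d=get_image("wrist");st=read_state();R=np.array(st['orientation']);pos=np.array(st['position']);print(pos)
k=600/280
def g(x,y,z):
    q=R.T@(wplane(d,160+x/k,150+y/k,z)-pos);return np.round([-q[1]*1e3,-q[0]*1e3],1)
zt=pos[2]+.044
for dz in(0,.001,.002):print(dz,[g(*a,zt+dz) for a in[(250,348),(440,348),(240,343),(427,343)]],[g(*a,zt-.0075+dz) for a in[(210,400),(216,517)]])
cv2.imwrite('pics/w10z.png',cv2.resize(d['frame'][295:420,240:380],(672,600),interpolation=cv2.INTER_CUBIC))
t=cv2.imread('pics/w9.png');
```

```text
[0.52258825 0.2389623  0.07366633]
0 [array([24.5, 11.8]), array([ 24.4, -15. ]), array([25.2, 13.2]), array([ 25.2, -13.1])] [array([10.8, 19.5]), array([-13.7,  20.5])]
0.001 [array([25. , 11.7]), array([ 24.9, -14.9]), array([25.8, 13. ]), array([ 25.8, -13. ])] [array([11.5, 19.4]), array([-12.8,  20.3])]
0.002 [array([25.6, 11.5]), array([ 25.5, -14.7]), array([26.3, 12.9]), array([ 26.3, -12.9])] [array([12.1, 19.2]), array([-12. ,  20.1])]
```

View pics/w10z.png

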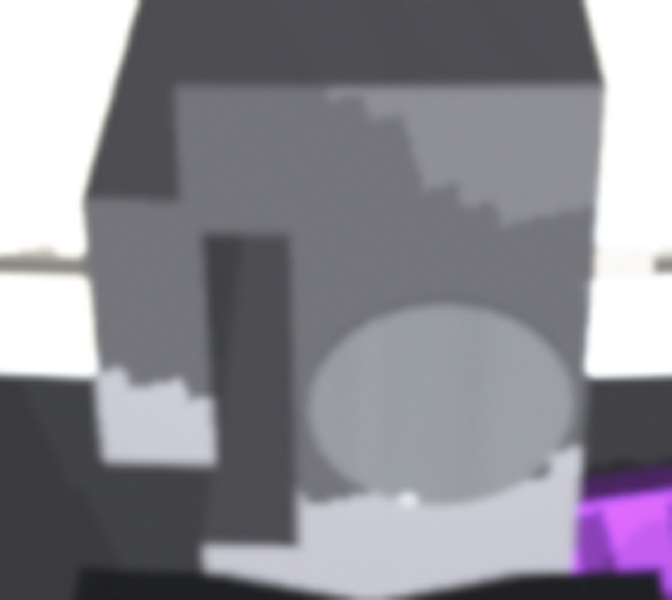

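```bash
python3 -m inch '[[0,0,0,-0.5,0],[0,0,0,-2,0],[0,0,0,-4.5,0],[0,0,0,-7.5,0],[0,0,0,-10.5,0],[0,0,0,-13,0],[0,0,0,-14.5,0],[0,0,0,-15,0]]'
python3 - <<'E'
from h import *
delta([.5223,.2386,.09],-104.9);d=get_image('wrist');cv2.imwrite('pics/w11.png',cv2.resize(d['frame'][130:330,200:430],(690,600)))
d=get_image('side');cv2.imwrite('pics/s11.png',d['frame'])
E
```

```text
t: 23.15
position: [0.5229, 0.2391, 0.2249]
orientation: [[-0.257, -0.966, 0.002], [-0.966, 0.257, 0.001], [-0.001, -0.001, -1.0]]
contact_force: [0.7, -0.3, -0.8]
width: 0.999
t 23.15 pos [0.5229 0.2391 0.2249] xang -104.89 shift cm [ 0.08  0.06 13.49] turn 0.01 F [ 0.7 -0.3 -0.8] w 0.999
```

View pics/w11.png

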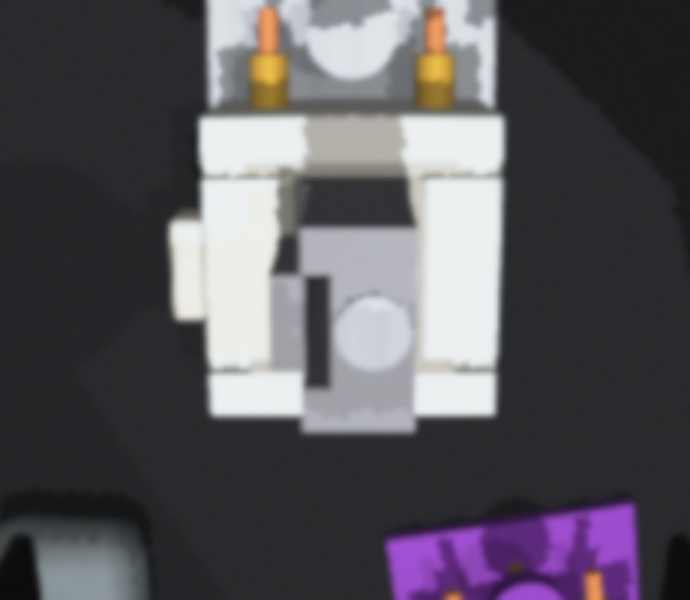

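View pics/s11.png

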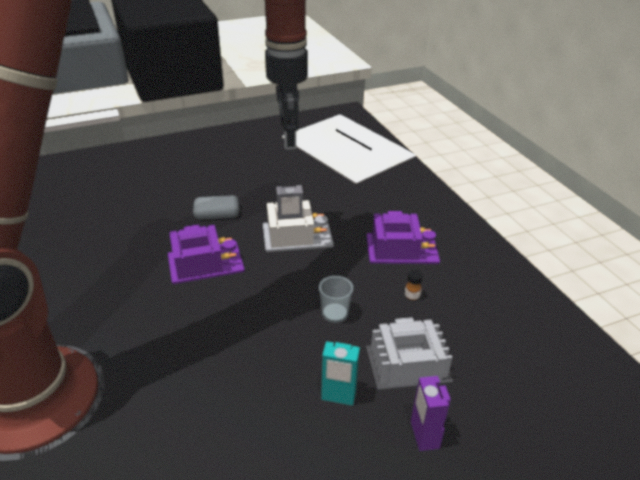

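```bash
python3 -c "
from station import *
print(finish_job(),read_state()['t'])"
```

```text
the job is handed in; nothing more can be done
the job is handed in; nothing more can be done
```

The cartridge is out of the bake-out stand and seated in the white dock, and the tab looks locked. I handed the job in at about 23 s of the 51 s allowed.

- **Removal:** I squeezed the tab fully in with the gripper and drew the cartridge straight up. The pull stayed at about 3 N, close to the cartridge's weight, so the latch was not forced.
- **Insertion:** I lowered it into the dock with the tab on the nosed side. The seat met it at TCP height 0.076 m, and I pressed about 2.6 to 3.1 mm further. The wrist read about 5 N, which is a seat load of about 7.7 N. Then I opened the fingers.
- **Lock check (from pictures only):**
  - The tab stands about 34.4 to 35 mm from the plain face, where fully out is 35 mm.
  - The cartridge rose only about 1 mm after release, as expected if the hook caught. I did no pull test.
- **Surroundings:** the last side view shows the beaker, vial, mouse and the look-alikes where they were. The gripper ended clear, at TCP height 0.225 m.

Two checks disagreed:
- **Dock position:** the top and wrist cameras differed by about 2 mm. I used the wrist view.
- **Cartridge tilt:** while held, its top and base differed by about 1.6 mm sideways, a tilt of about 0.9° if real. It still went in with less than 1 N of side force before the seat, and about 1.3 N against it.

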